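# Dial open the padlock of the instrument chest and hold it up

### The arm

A 6-joint arm with a two-finger parallel gripper is mounted at the origin on the work surface. World frame = base frame: x ahead of the robot, y to its left, z up, the work surface at z = 0. Lengths are in m, angles in rad, forces in N, time in s.
With the tool pointing down it reaches from about 0.35 to 0.85 m from the base axis. Payload 8.1 kg.
Tool frame: the origin (TCP) lies at the very end of the fingers, on their centre line; the grasp point (between the pads) lies 19 mm behind it; x points along the fingers, y is the direction in which the jaws open and shut, and the axes are right-handed (so a half turn about x gives the same grasp; the last joint's range is limited). The gripper opens to 93 mm and grips with 3 to 60 N. Pads are 15 mm wide; open, the fingers measure 128 mm over their backs; the gripper's body (75 mm by 188 mm) begins 65 mm behind the grasp point.
Start: joints at [-1.209, 0.13, 1.488, -0, 1.523, -0.085], TCP at [0.259, -0.541, 0.219] pointing down, gripper open.
Joint ranges: [-2.96, 2.96], [-0.89, 2.26], [0.02, 2.5], [-1.34, 4.48], [0, 2.73], [-2.66, 2.66]. Speed limits (rad/s): [2.39, 2.39, 2.79, 3.14, 3.14, 3.14].

### API

Orientations are given as a rotation vector (axis times angle).
In Python, from plant import * gives the robot as it stands. The module is installed in compiled form; this text tells all that it offers.
- The arm moves only by the tool apply_moves, never from a script. Its argument "series" is a list of rows, each an object with "jaw": the gripper's target within -1 to 1 (shut at 1, half-way at 0, fully open at -1); "linear": the shift along the tool's x, y, z normalised to -1 to 1, where 1 is 0.6 m, a list of three; "roll": the turn about the tool's x normalised to -1 to 1, where 1 is 30 degrees. A call has 1 to 20 rows; each row is the pose to reach, as a shift and turn from the pose measured when the call began, along the tool's axes at that moment; what a row does not reach only later rows make up. A row lasts 1/8 s, in which the tool goes at most 62.5 mm and 10.7 degrees, less where a joint would pass 70% of its speed; a pose out of reach is approached as far as the arm can. A call with a number of a shift or a turn outside -1 to 1 is refused whole. A call with a gripper value outside its range is refused whole. The fingers move at their own pace and stop on an object; "force" is the grip in N (left out, the last holds). Time passes only in rows, so rows that repeat a pose let the fingers close. It gives the time, the measured TCP pose, the force and the opening at its end, in the units of the state.
- read_state(): the state, without advancing time (a new reading comes with each control period).
- read_camera(name): name is "scene" or "top"; returns a dict with "pixels" (420x560x3 uint8, blue, green, red), "intrinsics" (3x3 intrinsics, pixels), "rvec" (rotation vector, rad) and "tvec" (3), from world to camera coordinates, as OpenCV has them. Camera axes: x right, y down, z forward; pixel columns grow to the right and rows downward; lengths in m; the calibration is good to about 2 mm. A picture is of the moment at which its call begins. There is no depth.
- close_job(): hands the job in, once; it reports no verdict.
The state is a dict: "t": time; "q": joint angles; "dq": joint speeds; "joint_torque": joint torques, N m; "tool_pos": TCP position; "orientation": TCP orientation; "force": force on the tool from outside, world axes, zero at the start; "wrist_torque": the same for the moment, N m; "opening": finger opening in m.
Only numpy, scipy, OpenCV 4.12 (cv2) and the standard library are available. Lean on these libraries where they do the work, as an engineer would, in place of code of your own. Each camera call takes 0.05 s, during which the arm holds its last target. There are 200 camera calls.

### The job

Unlock the blue instrument chest: turn the padlock's dial clockwise until the green mark clicks in at the red index, then anticlockwise until the yellow mark clicks in at the index. Without forcing anything, pull the lock body away from the staple so that the shackle slides fully open, then free the open lock from the staple. Hold it up, still open, level with the dial on top, at least 10 cm above the chest's lid, and finish while holding it still there, leaving the things standing around where they are.

Things in the scene. Friction and masses are not known exactly. Their poses are not given: they have to be found in the camera images.
- case: blue steel chest, 280 (x) x 400 (y) x 100 mm high, fixed to the bench. Origin: centre of its underside; lid at z = 100 mm. Its two lid leaves meet in a seam at y = 0, bridged by a steel hasp strap. On the -y leaf lies a black rubber wear pad, 3 mm thick, flush with the strap's top; the padlock lies on it.
- staple: steel staple, fixed to the lid: upright tab 6 mm thick in the chest's x, top 24 mm above the pad. Origin: mid thickness, 12 mm above the pad. Along y: inner post -4.5 to 4.5 mm, eye 4.5 to 16.5, outer post 16.5 to 22.5; eye from 12 mm below to 6 above the origin, bar over it. Toe leg of the shackle runs through the eye along x, inner post stands inside the shackle, heel leg passes outside.
- lock: combination padlock, 0.3 to 0.45 kg, loose on the pad, dial up. Origin: centre of the body's underside; x to the shackle, z up. Brass body 52 (x) x 50 (y) x 24 mm; its flat y sides can be gripped. Black dial 40.6 mm wide, top at z = 28.5 mm; knurled round knob on it 24 mm wide, 28.5 to 42.5 mm. Over 40 N between lock and staple counts as forcing.
- knob (a point): point on the dial's axis at mid height of the knob, 35.5 mm above the lock's underside. While the dial is turned the lock's body may swing some 0.2 rad in its play (about 4 mm along x, 2.5 mm to each side on the staple); square it up before pulling, or its legs rub on the staple.
- index (a point): red index, a 5 mm mark on top of the body, on its +x side just outside the dial
- green (a point): green mark, 7 x 6 mm, at the dial's rim, 17 mm from the axis: first number. It turns with the dial.
- yellow (a point): yellow mark, 7 x 6 mm, at the dial's rim, 60 deg clockwise of the green one: second number. Inside are two discs: turning clockwise picks up the second and drags it along, turning back leaves it. So it must be left with the green mark at the index, overshoot included, within 0.12 rad; after more overshoot, go a full turn anticlockwise and start again.
- dial (a joint): angle of the dial in the lock (rad), growing clockwise seen from above; 1.571 = green at the index, 0.524 = yellow at the index. Clicks every 0.524 rad (0.04 N m to leave a notch; let go, it snaps into the nearest). Starts at -0.524, 0 or 0.524, always short of green.
- toe (a point): tip of the shackle's short (toe) leg, y = +10.5 mm in the lock's frame; heel leg at y = -10.5. Shackle 7 mm round, axis 12 mm above the lock's underside. Shut: toe 4 mm deep in the body, 10 mm between the body's +x face and the crown. Open: tip 13 mm clear of the face; with the 6 mm tab in that gap (face 3 to 4 mm from the tab) the lock lifts straight up off the staple.
- shackle (a joint): how far the shackle has slid out of the body (m): 0 shut, 0.017 fully open; stays where left (friction 3 N). With the numbers dialled it opens when the body is pulled to the lock's -x, its crown held by the staple; otherwise it stops within 1 mm.
- test_block: bystander: steel reference disc, 64 mm across, 15 mm high, loose on the lid; origin at its underside
- specimen: bystander: black resin specimen mount, 30 mm across, 20 mm high, loose on the lid; origin at its underside
- bottle: bystander: blue jar with white cap, 52 mm across, 110 mm high, loose on the bench beside the chest; origin at its underside
Mind the look-alikes: they are no part of the job. Of the things that look like the lock, the largest one is meant.

How it is judged:
On the way, in this order (a step that is already met when the one before it is completed fails the run):
1. the green mark stands at the index (value of joint dial between 1.421 and 1.721 rad), for 0.1 s.
2. the yellow mark stands at the index (value of joint dial between 0.374 and 0.674 rad), for 0.2 s.
3. the shackle is pulled open (value of joint shackle above 0.014 m), for 0.1 s.
At the end, for the whole second after the job is handed in: the lock is held still by the fingers alone, its underside more than 9 cm above the lid, its dial up within 0.3 rad, its shackle still open by more than 12 mm, clear of the chest; the three bystanders within 20 mm of where they stood (value of joint shackle above 0.012 m and z of lock in the frame of case above 0.19 m and angle between lock's own z axis and vertical below 0.3 rad and contact force between the fingers and lock above 2 N and contact force between lock and case below 0.1 N and linear speed of lock below 0.03 m/s and angular speed of lock below 0.3 rad/s and distance of each of test_block, specimen, bottle from where it was at the start of the episode below 0.02 m); the arm keeps its last pose, push and grip.
It fails at once if the lock is forced: more than 40 N between lock and staple (contact force between lock and staple above 40 N).
It fails at once if a bystander is pushed away by more than 20 mm (distance of any of test_block, specimen, bottle from where it was at the start of the episode above 0.02 m).
It also fails if it takes over 67 s, if anything falls off the work surface, if the arm or the gripper's body presses on something with over 40 N, if the wrist force passes 120 N, or if a joint passes its speed limit or range.

## Working session

There is one attempt and no reset: what is moved stays moved. The work goes in short steps, Python scripts to look and compute and a tool call to move; the robot and the scene stay as the last step left them, time stands still between calls to the robot, and variables do not carry over. Pictures are saved under pics/ and viewed, about 8 in all and at most 12, crops included, and the job is handed in when it is done.

Besides the shell and the picture viewer there is one more tool, called after "Request:" in YAML: its name, and indented under it one key for each argument. apply_moves: Moves the arm, as the interface text tells. Its arguments: {"type":"object","properties":{"series":{"type":"array"},"force":{"type":"number"}},"required":["series"]}

```bash
mkdir -p pics
python3 - <<'E'
from plant import *
import cv2,numpy as np
s=read_state(); print({k:np.round(v,4).tolist() for k,v in s.items()})
for n in("scene","top"):
    c=read_camera(n); cv2.imwrite(f"pics/{n}0.png",c["pixels"]); R=cv2.Rodrigues(np.array(c["rvec"]))[0]
    print(n,np.round(c["intrinsics"],1).tolist(),np.round(-R.T@np.ravel(c["tvec"]),3),np.round(R,3).tolist())
E
```

```text
{'t': 0.0, 'q': [-1.2094, 0.1312, 1.4893, 0.0, 1.523, -0.0854], 'dq': [0.0015, 0.0003, 0.0007, 0.001, -0.0009, 0.0004], 'joint_torque': [-0.0002, -55.9855, -49.1757, 0.0767, 0.0355, -0.0002], 'tool_pos': [0.2591, -0.5406, 0.2176], 'orientation': [1.9741, 0.4504, -1.9746], 'force': [0.3532, -0.2241, 1.3775], 'wrist_torque': [-0.0034, 0.0316, 0.0142], 'opening': 0.0931}
scene [[458.7, 0.0, 280.0], [0.0, 458.7, 210.0], [0.0, 0.0, 1.0]] [ 0.973 -0.614  0.815] [[0.848, 0.53, -0.022], [0.341, -0.576, -0.743], [-0.407, 0.622, -0.669]]
top [[544.9, 0.0, 291.1], [0.0, 544.9, 208.1], [0.0, 0.0, 1.0]] [0.327 0.052 1.355] [[-0.014, -1.0, 0.003], [-0.986, 0.013, -0.169], [0.169, -0.006, -0.986]]
```

View pics/top0.png

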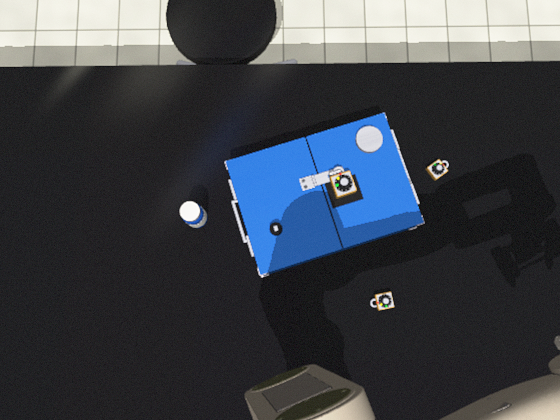

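View pics/scene0.png

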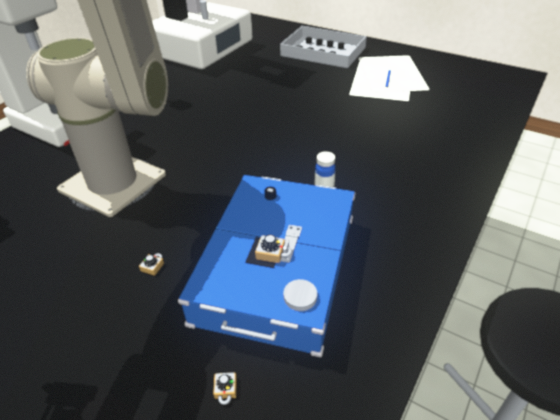

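The top view shows three lock-like things: one on the chest's pad at (343,183), and small ones on the bench at (437,170) and (383,300). The scene view shows the same three at (270,248), (225,385) and (150,264). I choose the large one on the chest and check it in a close crop.

```bash
cat > h.py <<'E'
from plant import *
import cv2,numpy as np
from scipy.spatial.transform import Rotation as Ro
def cam(n):
    c=read_camera(n); c["R"]=cv2.Rodrigues(np.array(c["rvec"]))[0]; c["t"]=np.ravel(c["tvec"]); c["C"]=-c["R"].T@c["t"]; c["K"]=np.array(c["intrinsics"]); return c
def ray(c,u,v,z):
    d=c["R"].T@np.linalg.inv(c["K"])@[u,v,1]; return c["C"]+d*(z-c["C"][2])/d[2]
def proj(c,P):
    p=c["K"]@(c["R"]@np.asarray(P,float)+c["t"]); return p[:2]/p[2]
def crop(c,u,v,r,name,s=8):
    im=c["pixels"][int(v)-r:int(v)+r,int(u)-r:int(u)+r]; return cv2.resize(im,None,fx=s,fy=s,interpolation=cv2.INTER_CUBIC)
def st():
    s=read_state(); R=Ro.from_rotvec(s["orientation"]).as_matrix(); return s,R
E
python3 - <<'E'
from h import *
t=cam("top"); s=cam("scene")
cv2.imwrite("pics/crop0.png",np.hstack([crop(t,343,183,25,"",8),crop(s,272,248,25,"",8)]))
# chest corners via blue mask
for c,n in((t,"top"),):
    h=cv2.cvtColor(c["pixels"],cv2.COLOR_BGR2HSV); m=cv2.inRange(h,(100,150,60),(125,255,255))
    cs,_=cv2.findContours(m,cv2.RETR_EXTERNAL,cv2.CHAIN_APPROX_SIMPLE); k=max(cs,key=cv2.contourArea)
    b=cv2.boxPoints(cv2.minAreaRect(k)); P=np.array([ray(c,*p,.1)[:2] for p in b]); print(np.round(P,4).tolist(),P.mean(0))
for nm,u,v,z in(("knobtop",344,182,.1455),("disc",369,139,.115),("spec",276,229,.12),("bottle",190,211,.11)): print(nm,ray(t,u,v,z).round(4))
E
```

```text
[[0.658, 0.2048], [0.7832, -0.1891], [0.5004, -0.2631], [0.3845, 0.1181]] [ 0.58153133 -0.03232959]
knobtop [ 0.593  -0.0754  0.1455]
disc [ 0.7028 -0.1408  0.115 ]
spec [0.4907 0.0806 0.12  ]
bottle [0.5367 0.2795 0.11  ]
```

View pics/crop0.png

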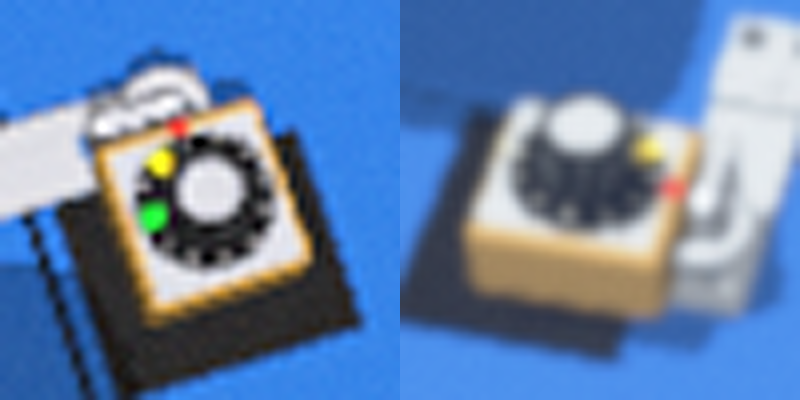

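The crop confirms the large brass lock: knob at crop (210,188), red index (178,127), yellow (160,162), green (152,216), shackle on the staple at upper left. Next I measure it more precisely.

```bash
cat > m.py <<'E'
from h import *
# reads marks in the top and scene views, averaged pixel centroids weighted by mask
def cen(c,lo,hi,u,v,r=22,nmax=9999):
    u,v=int(round(u)),int(round(v)); s=6
    im=cv2.resize(c["pixels"][v-r:v+r,u-r:u+r],None,fx=s,fy=s,interpolation=cv2.INTER_CUBIC)
    m=cv2.inRange(cv2.cvtColor(im,cv2.COLOR_BGR2HSV),lo,hi); n,l,S,Ce=cv2.connectedComponentsWithStats(m)
    if n<2: return None
    k=1+np.argmax(S[1:,4]); x,y=Ce[k]; return np.array([(x+.5)/s-.5+u-r,(y+.5)/s-.5+v-r]),S[k,4]/s/s
COL=dict(red=((0,120,120),(8,255,255),.127),green=((50,110,80),(80,255,255),.1315),yellow=((22,130,120),(36,255,255),.1315))
def marks(c,P,r=22):
    u,v=proj(c,P); o={}
    for k,(lo,hi,z) in COL.items():
        q=cen(c,lo,hi,u,v,r)
        if q is not None: o[k]=ray(c,*q[0],z)[:2]; o[k+"_px"]=q[0].round(1).tolist()+[round(q[1],1)]
    return o
E
python3 - <<'E'
from m import *
for n in("top","scene"):
    c=cam(n); o=marks(c,(.593,-.0754,.13)); print(n); [print(k,np.round(v,4)) for k,v in o.items()]
    kn=cen(c,(0,0,150),(180,40,255),*proj(c,(.593,-.0754,.1455)),r=5 if n=="top" else 6); print("knob",kn, ray(c,*kn[0],.1455))
    if "green" in o and "yellow" in o:
        g,y=o["green"],o["yellow"]; d=y-g; M=(g+y)/2; print("dist gy",np.linalg.norm(d)); cen_=M+np.array([d[1],-d[0]])*.866; print("center",cen_)
        for k in("red","green","yellow"): e=o[k]-cen_; print(k,np.degrees(np.arctan2(e[1],e[0])),np.linalg.norm(e))
# lid edges/seam from top view: brass strip edges
c=cam("top"); h=cv2.cvtColor(c["pixels"],cv2.COLOR_BGR2HSV)
for nm,p in dict(TL=(226,161),TR=(385,114),BR=(423,222)).items(): print(nm,ray(c,*p,.1).round(4))
E
```

```text
top
red [ 0.6172 -0.0681]
red_px [339.7 173.5   5.2]
green [ 0.5903 -0.0602]
green_px [336.8 184.5  12.9]
yellow [ 0.6057 -0.0629]
yellow_px [337.8 178.    9.7]
knob (array([343.78568048, 181.22416241]), np.float64(48.916666666666664)) [ 0.59476292 -0.07493206  0.1455    ]
dist gy 0.015672623052808348
center [ 0.59575089 -0.07493178]
red 17.68244078487269 0.022563635226737384
green 110.39567635065423 0.01567227825130831
yellow 50.39422078899951 0.015672278251308364
scene
red [ 0.6161 -0.0675]
red_px [281.  246.2   4.2]
yellow [ 0.6048 -0.0636]
yellow_px [277.3 241.5   1.4]
knob (array([268.75717996, 238.15811182]), np.float64(60.611111111111114)) [ 0.59218091 -0.07569865  0.1455    ]
TL [0.6575 0.1982 0.1   ]
TR [ 0.7693 -0.184   0.1   ]
BR [ 0.5053 -0.2613  0.1   ]
```

```bash
cat > go.py <<'E'
import sys
from h import *
# args: target x y z, jaw-axis heading deg (world) -> shift in tool units, roll
def go(x,y,z,jaw):
    s,R=st(); d=R.T@(np.array([x,y,z])-s["tool_pos"]); a=np.degrees(np.arctan2(R[1,1],R[0,1]))
    cw=(a-jaw+90)%180-90
    print("t",round(s["t"],2),"pos",s["tool_pos"].round(4),"jawdir",a.round(2),"q6",s["q"][5].round(3),"q1",s["q"][0].round(3),"op",round(s["opening"],4),"F",s["force"].round(1),"x-axis",R[:,0].round(4))
    print("shift mm",(d*1000).round(1),"norm",(d/.6).round(4),"cw deg",round(cw,2),"norm",round(cw/30,4))
if __name__=="__main__": go(*map(float,sys.argv[1:]))
E
python3 go.py .594 -.0752 .20 106
```

```text
t 0.35 pos [ 0.2592 -0.541   0.2184] jawdir -64.4 q6 -0.085 q1 -1.209 op 0.0931 F [-0.9  0.   0. ] x-axis [-1.e-04  4.e-04 -1.e+00]
shift mm [  18.5 -275.5 -503.2] norm [ 0.0309 -0.4591 -0.8386] cw deg 9.6 norm 0.3199
```

Request:
apply_moves:
  series:
    - {"jaw": -1,"linear": [0,-0.0459,-0.0839],"roll": -0.3}
    - {"jaw": -1,"linear": [0,-0.0918,-0.168],"roll": -0.6}
    - {"jaw": -1,"linear": [0.003,-0.138,-0.252],"roll": -0.9}
    - {"jaw": -1,"linear": [0.006,-0.184,-0.335],"roll": -1}
    - {"jaw": -1,"linear": [0.01,-0.23,-0.42],"roll": -1}
    - {"jaw": -1,"linear": [0.013,-0.275,-0.503],"roll": -1}
    - {"jaw": -1,"linear": [0.016,-0.321,-0.587],"roll": -1}
    - {"jaw": -1,"linear": [0.02,-0.367,-0.671],"roll": -1}
    - {"jaw": -1,"linear": [0.025,-0.413,-0.755],"roll": -1}
    - {"jaw": -1,"linear": [0.0309,-0.459,-0.839],"roll": -1}
    - {"jaw": -0.3,"linear": [0.0309,-0.459,-0.839],"roll": -1}
    - {"jaw": -0.3,"linear": [0.0309,-0.459,-0.839],"roll": -1}
    - {"jaw": -0.3,"linear": [0.0309,-0.459,-0.839],"roll": -1}
  force: 12

```text
t: 1.98
tool_pos: [0.5938, -0.0763, 0.2002]
orientation: [1.637, 0.862, -1.637]
force: [0.5, -0.5, -0.4]
opening: 0.0675
```

```bash
python3 go.py .594 -.0752 .134 -4.4
```

```text
t 1.98 pos [ 0.5938 -0.0763  0.2002] jawdir -34.48 q6 0.388 q1 -0.213 op 0.0675 F [ 0.5 -0.5 -0.4] x-axis [-0.  0. -1.]
shift mm [66.2 -0.4 -1.1] norm [ 0.1103 -0.0007 -0.0018] cw deg -30.08 norm -1.0028
```

Request:
apply_moves:
  series:
    - {"jaw": -0.3,"linear": [0.02,-0.0007,-0.0018],"roll": -0.33}
    - {"jaw": -0.3,"linear": [0.05,-0.0007,-0.0018],"roll": -0.67}
    - {"jaw": -0.3,"linear": [0.085,-0.0007,-0.0018],"roll": -1}
    - {"jaw": -0.3,"linear": [0.1085,-0.0007,-0.0018],"roll": -1}
    - {"jaw": -0.3,"linear": [0.1085,-0.0007,-0.0018],"roll": -1}
    - {"jaw": -0.3,"linear": [0.1085,-0.0007,-0.0018],"roll": -1}

```text
t: 2.72
tool_pos: [0.5944, -0.0757, 0.136]
orientation: [1.269, 1.169, -1.268]
force: [-0.0, 0.2, -0.0]
opening: 0.0606
```

```bash
python3 go.py .594 -.0752 .135 -4.4
python3 - <<'E'
from h import *
t=cam("top"); s=cam("scene")
cv2.imwrite("pics/crop1.png",np.hstack([crop(t,343,175,25,"",8),crop(s,272,240,25,"",8)]))
E
```

```text
t 2.73 pos [ 0.5944 -0.0757  0.136 ] jawdir -4.64 q6 -0.131 q1 -0.212 op 0.0606 F [-0.   0.2 -0. ] x-axis [ 1.1e-03 -2.0e-04 -1.0e+00]
shift mm [ 1.  -0.5 -0.4] norm [ 0.0017 -0.0008 -0.0007] cw deg -0.24 norm -0.0081
```

View pics/crop1.png

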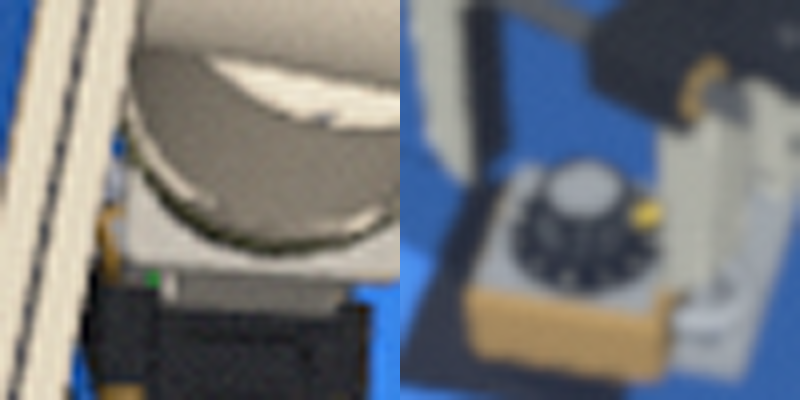

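Top view: the knob is hidden by the wrist. Scene view: the fingers straddle the knob at crop (585,190) and clear the dial. Close on the knob.

Request:
apply_moves:
  series:
    - {"jaw": 1,"linear": [0,0,0],"roll": 0}
    - {"jaw": 1,"linear": [0,0,0],"roll": 0}
    - {"jaw": 1,"linear": [0,0,0],"roll": 0}
    - {"jaw": 1,"linear": [0,0,0],"roll": 0}
    - {"jaw": 1,"linear": [0,0,0],"roll": 0}
    - {"jaw": 1,"linear": [0,0,0],"roll": 0}
  force: 12

```text
t: 3.58
tool_pos: [0.5948, -0.0754, 0.1363]
orientation: [1.268, 1.169, -1.266]
force: [1.0, -0.6, -0.5]
opening: 0.0232
```

```bash
python3 go.py .594 -.0752 .135 -4.4
```

```text
t 3.58 pos [ 0.5948 -0.0754  0.1363] jawdir -4.57 q6 -0.132 q1 -0.212 op 0.0232 F [ 1.  -0.6 -0.5] x-axis [ 1.8e-03 -3.0e-04 -1.0e+00]
shift mm [ 1.3 -0.8 -0.1] norm [ 0.0022 -0.0013 -0.0002] cw deg -0.17 norm -0.0057
```

Request:
apply_moves:
  series:
    - {"jaw": 1,"linear": [0,0,0],"roll": 0.25}
    - {"jaw": 1,"linear": [0,0,0],"roll": 0.5}
    - {"jaw": 1,"linear": [0,0,0],"roll": 0.75}
    - {"jaw": 1,"linear": [0,0,0],"roll": 1}
    - {"jaw": 1,"linear": [0,0,0],"roll": 1}

```text
t: 4.2
tool_pos: [0.5941, -0.0757, 0.136]
orientation: [1.637, 0.86, -1.638]
force: [-3.7, -1.8, 0.5]
opening: 0.0236
```

Request:
apply_moves:
  series:
    - {"jaw": 1,"linear": [0,0,0],"roll": 0.25}
    - {"jaw": 1,"linear": [0,0,0],"roll": 0.5}
    - {"jaw": 1,"linear": [0,0,0],"roll": 0.75}
    - {"jaw": 1,"linear": [0,0,0],"roll": 1}
    - {"jaw": 1,"linear": [0,0,0],"roll": 1}

```text
t: 4.82
tool_pos: [0.5941, -0.0752, 0.1359]
orientation: [1.973, 0.45, -1.973]
force: [-0.8, 2.7, -0.5]
opening: 0.0234
```

Run:
```python
from m import *
s,R=st(); print(s["t"],s["tool_pos"].round(4),np.degrees(np.arctan2(R[1,1],R[0,1])),s["force"].round(1),s["wrist_torque"].round(3),s["opening"])
c=cam("scene"); print(marks(c,(.594,-.075,.13)))
cv2.imwrite("pics/crop2.png",np.hstack([crop(cam("top"),343,175,25,"",8),crop(c,272,240,25,"",8)]))
```

```text
4.825 [ 0.5941 -0.0752  0.1359] -64.32145590102179 [-0.8  2.7 -0.5] [0.412 0.213 0.002] 0.023447984374940042
{'red': array([ 0.61691519, -0.06900293]), 'red_px': [281.0, 246.9, np.float64(3.0)]}
```

View pics/crop2.png

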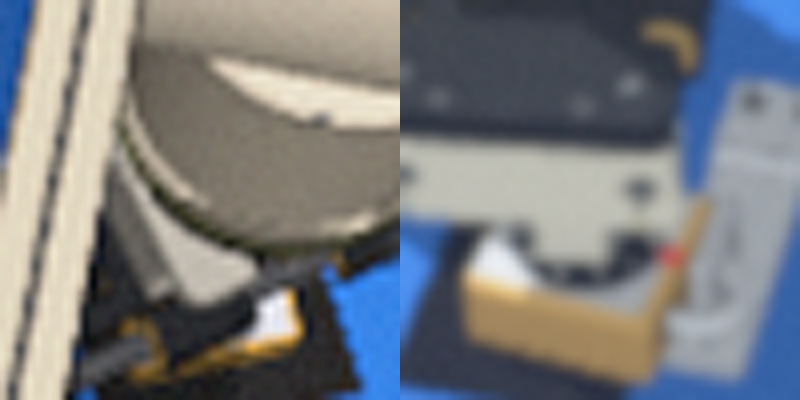

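The body has swung only about 4° (red index now at scene pixel (281,247)). Continue 30°.

Request:
apply_moves:
  series:
    - {"jaw": 1,"linear": [0,0,0],"roll": 0.25}
    - {"jaw": 1,"linear": [0,0,0],"roll": 0.5}
    - {"jaw": 1,"linear": [0,0,0],"roll": 0.75}
    - {"jaw": 1,"linear": [0,0,0],"roll": 1}
    - {"jaw": 1,"linear": [0,0,0],"roll": 1}

```text
t: 5.55
tool_pos: [0.5943, -0.0749, 0.1359]
orientation: [-2.186, 0.077, 2.185]
force: [0.8, 3.4, -0.6]
opening: 0.0234
```

Run:
```python
from m import *
s,R=st(); print(s["t"],s["tool_pos"].round(4),np.degrees(np.arctan2(R[1,1],R[0,1])),s["q"][5],s["force"].round(1),s["wrist_torque"].round(3),s["opening"])
c=cam("scene"); o=marks(c,(.594,-.075,.13)); print(o)
for k in("red","green","yellow"):
    if k in o: e=o[k]-s["tool_pos"][:2]; print(k,np.degrees(np.arctan2(e[1],e[0])),np.linalg.norm(e))
cv2.imwrite("pics/crop3.png",crop(c,272,240,25,"",12))
```

```text
5.55 [ 0.5943 -0.0749  0.1359] -94.03826968877392 1.4297846397632035 [ 0.8  3.4 -0.6] [ 0.601 -0.054  0.04 ] 0.023406198745704005
{'red': array([ 0.61688748, -0.06897094]), 'red_px': [280.9, 246.9, np.float64(3.2)], 'yellow': array([ 0.60567124, -0.0639285 ]), 'yellow_px': [277.6, 241.8, np.float64(2.9)]}
red 14.795960182987434 0.02338013656469055
yellow 44.03986647445166 0.015842718314496847
```

View pics/crop3.png

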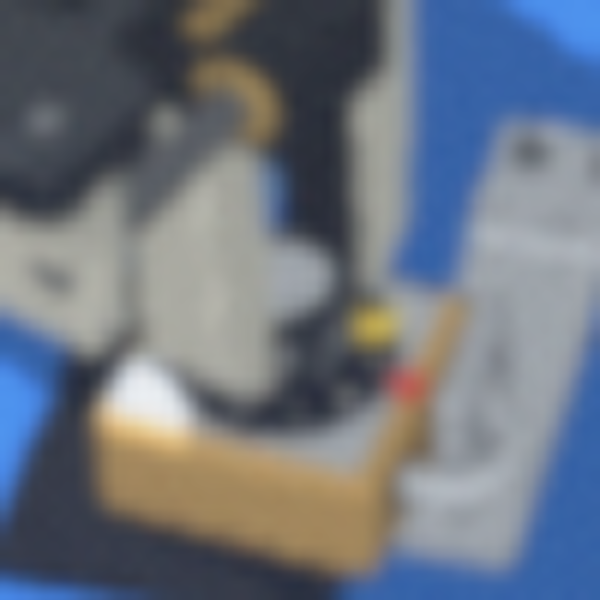

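Yellow is still at scene pixel (277.6,241.8), 29° short of red at (280.9,246.9). The dial has not turned, so the fingers slipped at 12 N. I'll open, wind back and regrip lower with more force.

Request:
apply_moves:
  series:
    - {"jaw": 0.2,"linear": [0,0,0],"roll": 0}
    - {"jaw": 0.2,"linear": [0,0,0],"roll": 0}
    - {"jaw": 0.2,"linear": [0,0,0],"roll": -0.33}
    - {"jaw": 0.2,"linear": [0,0,0],"roll": -0.67}
    - {"jaw": 0.2,"linear": [0,0,0],"roll": -1}
    - {"jaw": 0.2,"linear": [0,0,0],"roll": -1}
  force: 35

```text
t: 6.35
tool_pos: [0.5943, -0.0752, 0.136]
orientation: [1.97, 0.455, -1.968]
force: [1.0, 0.2, 0.5]
opening: 0.0372
```

Request:
apply_moves:
  series:
    - {"jaw": 0.2,"linear": [0,0,0],"roll": -0.33}
    - {"jaw": 0.2,"linear": [0,0,0],"roll": -0.67}
    - {"jaw": 0.2,"linear": [0,0,0],"roll": -1}
    - {"jaw": 0.2,"linear": [0,0,0],"roll": -1}

```text
t: 6.85
tool_pos: [0.5943, -0.0754, 0.136]
orientation: [1.635, 0.864, -1.633]
force: [0.7, -0.7, 0.1]
opening: 0.0373
```

Request:
apply_moves:
  series:
    - {"jaw": 0.2,"linear": [0,0,0],"roll": -0.33}
    - {"jaw": 0.2,"linear": [0.002,0,0],"roll": -0.67}
    - {"jaw": 0.2,"linear": [0.0035,0,0],"roll": -1}
    - {"jaw": 0.2,"linear": [0.0035,0,0],"roll": -1}

```text
t: 7.35
tool_pos: [0.5943, -0.0755, 0.1339]
orientation: [1.268, 1.17, -1.267]
force: [0.4, 0.1, -0.9]
opening: 0.037
```

```bash
python3 go.py .594 -.0752 .1335 -4.4
python3 - <<'E'
from m import *
s,R=st(); c=cam("scene"); o=marks(c,(.594,-.075,.13)); print(o)
for k in("red","green","yellow"):
    if k in o: e=o[k]-s["tool_pos"][:2]; print(k,np.degrees(np.arctan2(e[1],e[0])),np.linalg.norm(e))
kn=cen(c,(0,0,110),(180,60,255),*proj(c,(.594,-.0752,.1455)),r=6); print("knob",kn, ray(c,*kn[0],.1455))
E
```

```text
t 7.35 pos [ 0.5943 -0.0755  0.1339] jawdir -4.58 q6 -0.132 q1 -0.212 op 0.037 F [ 0.4  0.1 -0.9] x-axis [ 7.e-04 -2.e-04 -1.e+00]
shift mm [ 0.4 -0.3 -0.3] norm [ 0.0006 -0.0005 -0.0004] cw deg -0.18 norm -0.0061
{}
knob (array([271.0238803 , 237.67145594]), np.float64(70.08333333333333)) [ 0.59540964 -0.0721565   0.1455    ]
```

Request:
apply_moves:
  series:
    - {"jaw": 1,"linear": [0,0,0],"roll": 0}
    - {"jaw": 1,"linear": [0,0,0],"roll": 0}
    - {"jaw": 1,"linear": [0,0,0],"roll": 0}
    - {"jaw": 1,"linear": [0,0,0],"roll": 0}
    - {"jaw": 1,"linear": [0,0,0],"roll": 0.25}
    - {"jaw": 1,"linear": [0,0,0],"roll": 0.5}
    - {"jaw": 1,"linear": [0,0,0],"roll": 0.75}
    - {"jaw": 1,"linear": [0,0,0],"roll": 1}
    - {"jaw": 1,"linear": [0,0,0],"roll": 1}
  force: 28

```text
t: 8.52
tool_pos: [0.5941, -0.0752, 0.134]
orientation: [1.639, 0.86, -1.639]
force: [-1.5, 1.0, 2.2]
opening: 0.023
```

Request:
apply_moves:
  series:
    - {"jaw": 1,"linear": [0,0,0],"roll": 0.25}
    - {"jaw": 1,"linear": [0,0,0],"roll": 0.5}
    - {"jaw": 1,"linear": [0,0,0],"roll": 0.75}
    - {"jaw": 1,"linear": [0,0,0],"roll": 1}
    - {"jaw": 1,"linear": [0,0,0],"roll": 1}

```text
t: 9.15
tool_pos: [0.594, -0.0751, 0.134]
orientation: [1.974, 0.448, -1.974]
force: [-1.7, 1.0, 2.1]
opening: 0.0228
```

```bash
cat > look.py <<'E'
from m import *
s,R=st(); print(s["t"],s["tool_pos"].round(4),np.degrees(np.arctan2(R[1,1],R[0,1])).round(2),s["q"][5],s["force"].round(1),s["wrist_torque"].round(3),s["opening"])
for n in("scene","top"):
    c=cam(n); o=marks(c,(.594,-.075,.13)); print(n,o)
    for k in("red","green","yellow"):
        if k in o: e=o[k]-s["tool_pos"][:2]; print(k,np.degrees(np.arctan2(e[1],e[0])),np.linalg.norm(e))
E
python3 look.py
```

```text
9.15 [ 0.594  -0.0751  0.134 ] -64.45 0.9132106252036954 [-1.7  1.   2.1] [0.232 0.28  0.026] 0.022801823758095693
scene {'red': array([ 0.61685088, -0.06891214]), 'red_px': [280.9, 246.8, np.float64(2.9)], 'yellow': array([ 0.60905241, -0.07872977]), 'yellow_px': [275.1, 246.9, np.float64(3.9)]}
red 15.187972511707894 0.023680359150704513
yellow -13.49768686962492 0.01548240558123099
top {}
```

It turns now: yellow is about 29° past red, so the dial is near 1.03 rad. 31° remain.

Request:
apply_moves:
  series:
    - {"jaw": 1,"linear": [0,0,0],"roll": 0.25}
    - {"jaw": 1,"linear": [0,0,0],"roll": 0.5}
    - {"jaw": 1,"linear": [0,0,0],"roll": 0.75}
    - {"jaw": 1,"linear": [0,0,0],"roll": 1}
    - {"jaw": 1,"linear": [0,0,0],"roll": 1}

```text
t: 9.88
tool_pos: [0.594, -0.075, 0.134]
orientation: [-2.184, 0.079, 2.184]
force: [-1.1, 2.1, 0.9]
opening: 0.0229
```

```bash
python3 look.py; python3 -c "
from h import *
cv2.imwrite('pics/crop4.png',crop(cam('scene'),272,240,25,'',12))"
```

```text
9.875 [ 0.594 -0.075  0.134] -94.17 1.4320267167121377 [-1.1  2.1  0.9] [ 0.325  0.329 -0.015] 0.022946169807003557
scene {'red': array([ 0.6169265 , -0.06899424]), 'red_px': [281.0, 246.9, np.float64(3.1)], 'green': array([ 0.60837377, -0.07037377]), 'green_px': [277.0, 244.2, np.float64(9.8)], 'yellow': array([ 0.60457896, -0.08570096]), 'yellow_px': [271.4, 248.2, np.float64(5.0)]}
red 14.613272532515058 0.023705621349933526
green 17.736414112367754 0.015103950958788978
yellow -45.36213167405705 0.015073817727355016
top {}
```

View pics/crop4.png

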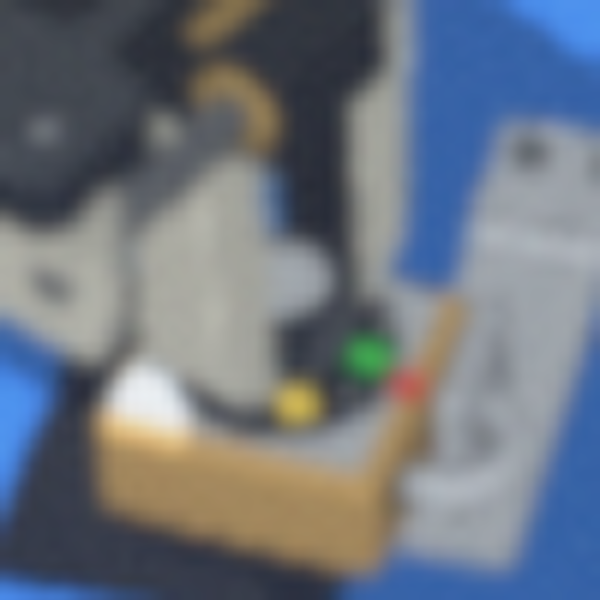

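Green at scene pixel (277,244.2) lies in line with red at (281,246.9), within about 3°. Yellow is 60° past it, as it should be. Now anticlockwise.

Request:
apply_moves:
  series:
    - {"jaw": 1,"linear": [0,0,0],"roll": 0}
    - {"jaw": 1,"linear": [0,0,0],"roll": -0.25}
    - {"jaw": 1,"linear": [0,0,0],"roll": -0.5}
    - {"jaw": 1,"linear": [0,0,0],"roll": -0.75}
    - {"jaw": 1,"linear": [0,0,0],"roll": -1}
    - {"jaw": 1,"linear": [0,0,0],"roll": -1}

```text
t: 10.78
tool_pos: [0.5942, -0.0756, 0.134]
orientation: [1.971, 0.452, -1.97]
force: [-0.1, -0.6, 0.1]
opening: 0.0232
```

Request:
apply_moves:
  series:
    - {"jaw": 1,"linear": [0,0,0],"roll": -0.25}
    - {"jaw": 1,"linear": [0,0,0],"roll": -0.5}
    - {"jaw": 1,"linear": [0,0,0],"roll": -0.75}
    - {"jaw": 1,"linear": [0,0,0],"roll": -1}
    - {"jaw": 1,"linear": [0,0,0],"roll": -1}

```text
t: 11.4
tool_pos: [0.5943, -0.0759, 0.134]
orientation: [1.635, 0.863, -1.635]
force: [-0.9, -0.7, -0.2]
opening: 0.023
```

```bash
python3 look.py
```

```text
11.4 [ 0.5943 -0.0759  0.134 ] -34.32 0.38678592096016984 [-0.9 -0.7 -0.2] [-0.222 -0.02   0.063] 0.0230370531646307
scene {'red': array([ 0.61583865, -0.06591814]), 'red_px': [281.3, 245.7, np.float64(2.5)]}
red 24.834756656696317 0.023718534113071562
top {}
```

The body swung 10° anticlockwise (red now at 24.8°), so I turn 10° more, then release and look.

Request:
apply_moves:
  series:
    - {"jaw": 1,"linear": [0,0,0],"roll": -0.15}
    - {"jaw": 1,"linear": [0,0,0],"roll": -0.33}
    - {"jaw": 1,"linear": [0,0,0],"roll": -0.33}
    - {"jaw": 1,"linear": [0,0,0],"roll": -0.33}
    - {"jaw": 1,"linear": [0,0,0],"roll": -0.33}
    - {"jaw": -0.3,"linear": [0,0,0],"roll": -0.33}
    - {"jaw": -0.3,"linear": [0,0,0],"roll": -0.33}
    - {"jaw": -0.3,"linear": [0,0,0],"roll": -0.33}
    - {"jaw": -0.3,"linear": [-0.06,0,0],"roll": -0.33}
    - {"jaw": -0.3,"linear": [-0.1,0,0],"roll": -0.33}
    - {"jaw": -0.3,"linear": [-0.1,0,0],"roll": -0.33}

```text
t: 12.88
tool_pos: [0.5958, -0.076, 0.1966]
orientation: [1.519, 0.971, -1.512]
force: [-1.7, -0.2, -0.6]
opening: 0.0605
```

```bash
python3 look.py; python3 -c "
from h import *
cv2.imwrite('pics/crop5.png',crop(cam('scene'),272,240,25,'',12))"
```

```text
12.875 [ 0.5958 -0.076   0.1966] -24.5 0.21561550207590002 [-1.7 -0.2 -0.6] [-0.002 -0.072 -0.047] 0.060542375122818536
scene {'red': array([ 0.61566315, -0.06576048]), 'red_px': [281.3, 245.7, np.float64(2.6)], 'yellow': array([ 0.60840253, -0.06876977]), 'yellow_px': [277.5, 243.7, np.float64(3.9)]}
red 27.31599813127708 0.022365856806352318
yellow 29.90883333083484 0.014548814706161591
top {}
```

View pics/crop5.png

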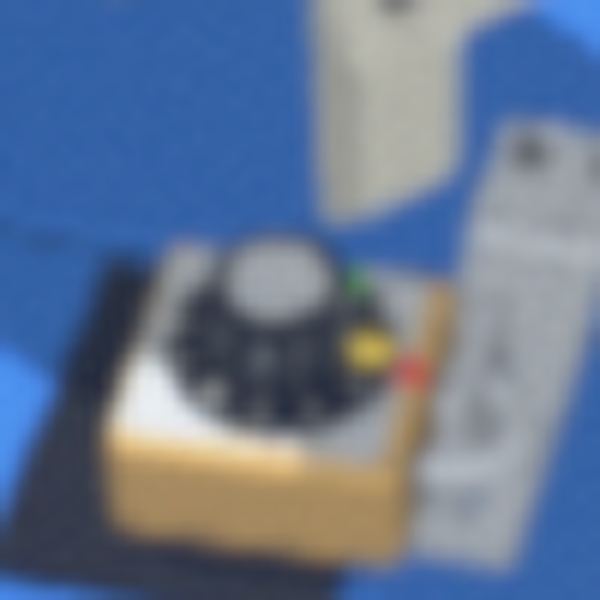

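Released: yellow at scene pixel (277.5,243.7) lines up with red at (281.3,245.7), green 60° behind, and the body is turned about 10° anticlockwise. Next I grip the body square to the chest (yaw about 16.3°).

```bash
python3 go.py .595 -.0757 .107 106.3
```

```text
t 13.03 pos [ 0.5935 -0.0756  0.1925] jawdir -24.5 q6 0.216 q1 -0.212 op 0.0607 F [ 0.6 -0.7  0.6] x-axis [-1.2e-03 -1.0e-04 -1.0e+00]
shift mm [85.5  1.5 -0.5] norm [ 0.1424  0.0025 -0.0009] cw deg 49.2 norm 1.64
```

Request:
apply_moves:
  series:
    - {"jaw": -1,"linear": [0,0,0],"roll": 0.33}
    - {"jaw": -1,"linear": [0,0,0],"roll": 0.67}
    - {"jaw": -1,"linear": [0,0,0],"roll": 1}
    - {"jaw": -1,"linear": [0,0,0],"roll": 1}
    - {"jaw": -1,"linear": [0,0,0],"roll": 1}
  force: 12

```text
t: 13.65
tool_pos: [0.593, -0.0755, 0.1914]
orientation: [1.862, 0.602, -1.867]
force: [0.5, 0.4, 0.2]
opening: 0.0929
```

```bash
python3 go.py .595 -.0757 .107 106.3
```

```text
t 13.65 pos [ 0.593  -0.0755  0.1914] jawdir -54.28 q6 0.735 q1 -0.212 op 0.0929 F [0.5 0.4 0.2] x-axis [-2.7e-03  2.0e-04 -1.0e+00]
shift mm [84.4  1.5 -1.6] norm [ 0.1407  0.0024 -0.0027] cw deg 19.42 norm 0.6474
```

Request:
apply_moves:
  series:
    - {"jaw": -1,"linear": [0,0.0024,-0.0027],"roll": 0.33}
    - {"jaw": -1,"linear": [0,0.0024,-0.0027],"roll": 0.647}
    - {"jaw": -1,"linear": [0.05,0.0024,-0.0027],"roll": 0.647}
    - {"jaw": -1,"linear": [0.1,0.0024,-0.0027],"roll": 0.647}
    - {"jaw": -1,"linear": [0.13,0.0024,-0.0027],"roll": 0.647}
    - {"jaw": -1,"linear": [0.14,0.0024,-0.0027],"roll": 0.647}
    - {"jaw": -1,"linear": [0.14,0.0024,-0.0027],"roll": 0.647}
    - {"jaw": -1,"linear": [0.14,0.0024,-0.0027],"roll": 0.647}

```text
t: 14.65
tool_pos: [0.5959, -0.0759, 0.1088]
orientation: [2.068, 0.297, -2.069]
force: [-0.5, 0.7, 0.8]
opening: 0.0931
```

```bash
python3 go.py .595 -.0757 .107 106.3
```

```text
t 14.65 pos [ 0.5959 -0.0759  0.1088] jawdir -73.67 q6 1.074 q1 -0.212 op 0.0931 F [-0.5  0.7  0.8] x-axis [-7.e-04 -2.e-04 -1.e+00]
shift mm [ 1.8 -0.4  0.8] norm [ 0.003  -0.0007  0.0013] cw deg 0.03 norm 0.001
```

Tool in place; close gently at 12 N.

Request:
apply_moves:
  series:
    - {"jaw": 1,"linear": [0.002,0,0],"roll": 0}
    - {"jaw": 1,"linear": [0.002,0,0],"roll": 0}
    - {"jaw": 1,"linear": [0.002,0,0],"roll": 0}
    - {"jaw": 1,"linear": [0.002,0,0],"roll": 0}
    - {"jaw": 1,"linear": [0.002,0,0],"roll": 0}
    - {"jaw": 1,"linear": [0.002,0,0],"roll": 0}
    - {"jaw": 1,"linear": [0.002,0,0],"roll": 0}
  force: 12

```text
t: 15.52
tool_pos: [0.5959, -0.0757, 0.1076]
orientation: [2.068, 0.297, -2.069]
force: [-0.2, 1.3, 0.5]
opening: 0.0506
```

```bash
python3 look.py; python3 -c "
from h import *
cv2.imwrite('pics/crop6.png',np.hstack([crop(cam('top'),343,180,25,'',8),crop(cam('scene'),272,240,25,'',8)]))"
```

```text
15.525 [ 0.5959 -0.0757  0.1076] -73.67 1.074122945296957 [-0.2  1.3  0.5] [ 0.216  0.085 -0.034] 0.05056183364038021
scene {'red': array([ 0.6161292 , -0.06694448]), 'red_px': [281.2, 246.1, np.float64(2.7)], 'yellow': array([ 0.60845863, -0.06965718]), 'yellow_px': [277.2, 244.0, np.float64(4.3)]}
red 23.477125891258204 0.022085927845018255
yellow 25.804181759221084 0.013981169606316594
top {}
```

View pics/crop6.png

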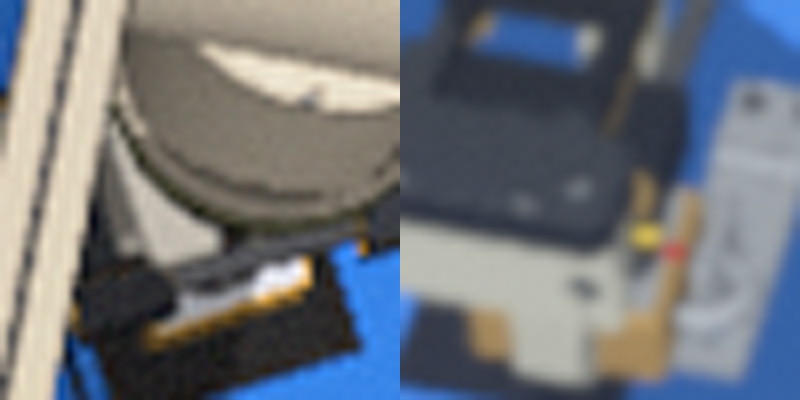

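The fingers hold the body by its y sides (opening 50.6 mm), with yellow and red still in line at scene crop (645,237) and (673,250). I raise the grip slightly and pull slowly along tool z (the lock's -x).

Request:
apply_moves:
  series:
    - {"jaw": 1,"linear": [0,0,0],"roll": 0}
    - {"jaw": 1,"linear": [0,0,0],"roll": 0}
    - {"jaw": 1,"linear": [0,0,0.003],"roll": 0}
    - {"jaw": 1,"linear": [0,0,0.006],"roll": 0}
    - {"jaw": 1,"linear": [0,0,0.009],"roll": 0}
    - {"jaw": 1,"linear": [0,0,0.012],"roll": 0}
    - {"jaw": 1,"linear": [0,0,0.012],"roll": 0}
  force: 22

```text
t: 16.6
tool_pos: [0.5888, -0.0781, 0.1076]
orientation: [2.068, 0.296, -2.069]
force: [3.4, -2.5, -2.4]
opening: 0.0503
```

```bash
python3 look.py
```

```text
16.6 [ 0.5888 -0.0781  0.1076] -73.68 1.0683503432099044 [ 3.4 -2.5 -2.4] [-0.281 -0.538 -0.057] 0.05030059960834357
scene {'red': array([ 0.60880825, -0.06918751]), 'red_px': [277.6, 245.5, np.float64(3.7)], 'yellow': array([ 0.6014725 , -0.07188693]), 'yellow_px': [273.8, 243.4, np.float64(4.4)]}
red 24.03937732672888 0.02186228279521792
yellow 26.169322437859456 0.01407286591770581
top {'yellow': array([ 0.58296175, -0.12302177]), 'yellow_px': [364.3, 187.3, np.float64(0.1)]}
yellow -97.45674516636612 0.04531154283675153
```

The body follows (red moved 7.6 mm) at only about 4 N. Continue.

Request:
apply_moves:
  series:
    - {"jaw": 1,"linear": [0,0,0.003],"roll": 0}
    - {"jaw": 1,"linear": [0,0,0.006],"roll": 0}
    - {"jaw": 1,"linear": [0,0,0.009],"roll": 0}
    - {"jaw": 1,"linear": [0,0,0.012],"roll": 0}
    - {"jaw": 1,"linear": [0,0,0.015],"roll": 0}
    - {"jaw": 1,"linear": [0,0,0.0175],"roll": 0}
    - {"jaw": 1,"linear": [0,0,0.0175],"roll": 0}

```text
t: 17.58
tool_pos: [0.5786, -0.0814, 0.1076]
orientation: [2.067, 0.296, -2.07]
force: [4.5, -3.6, -3.2]
opening: 0.0503
```

```bash
python3 look.py
```

```text
17.575 [ 0.5786 -0.0814  0.1076] -73.69 1.0596749597377362 [ 4.5 -3.6 -3.2] [-0.61  -0.621 -0.225] 0.050336290561365446
scene {'red': array([ 0.59848645, -0.07255576]), 'red_px': [272.5, 244.6, np.float64(3.8)], 'yellow': array([ 0.59132407, -0.0752689 ]), 'yellow_px': [268.8, 242.6, np.float64(4.3)]}
red 23.854679108901173 0.02177885867323163
yellow 25.537780216227517 0.014137192732233085
top {}
```

Request:
apply_moves:
  series:
    - {"jaw": 1,"linear": [0,0,0.002],"roll": 0}
    - {"jaw": 1,"linear": [0,0,0.0035],"roll": 0}
    - {"jaw": 1,"linear": [0,0,0.005],"roll": 0}
    - {"jaw": 1,"linear": [0,0,0.005],"roll": 0}

```text
t: 18.18
tool_pos: [0.5769, -0.0818, 0.108]
orientation: [2.07, 0.296, -2.067]
force: [8.6, -0.9, -5.1]
opening: 0.0502
```

```bash
python3 look.py
```

```text
18.175 [ 0.5769 -0.0818  0.108 ] -73.68 1.0571088198364034 [ 8.6 -0.9 -5.1] [-0.137 -1.518 -0.148] 0.05023376569487452
scene {'red': array([ 0.59699256, -0.07257537]), 'red_px': [271.9, 244.4, np.float64(3.4)], 'yellow': array([ 0.58928474, -0.07510027]), 'yellow_px': [268.0, 242.2, np.float64(4.6)]}
red 24.66016773675707 0.022099649044794507
yellow 28.414373461437112 0.014071509721538063
top {}
```

```bash
python3 -c "
from h import *
cv2.imwrite('pics/crop7.png',crop(cam('scene'),275,242,25,'',14))"
```

```text
(no output)
```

View pics/crop7.png

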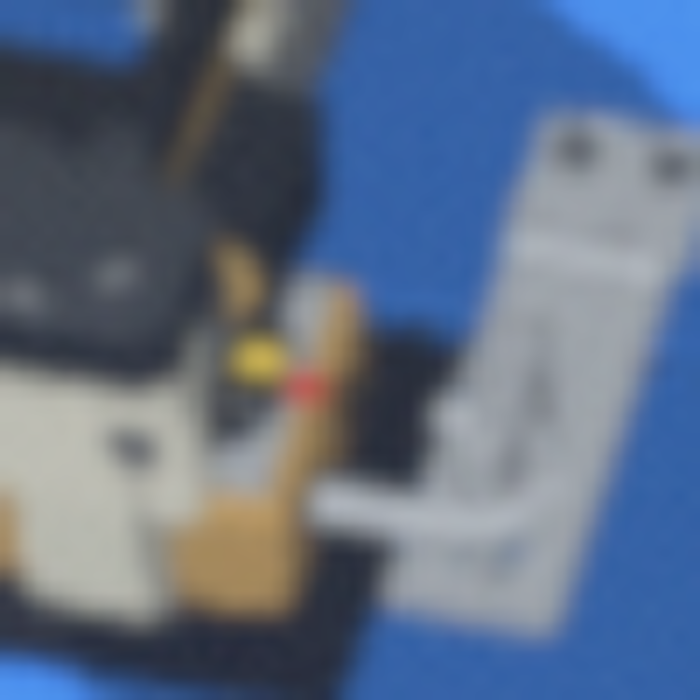

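The shackle is well out: heel leg at crop (420,510), free toe tip at (455,410). I pull slightly more to confirm the stop.

Request:
apply_moves:
  series:
    - {"jaw": 1,"linear": [0,0,0.002],"roll": 0}
    - {"jaw": 1,"linear": [0,0,0.004],"roll": 0}
    - {"jaw": 1,"linear": [0,0,0.004],"roll": 0}

```text
t: 18.7
tool_pos: [0.576, -0.0817, 0.1084]
orientation: [2.073, 0.297, -2.063]
force: [10.2, 0.8, -5.7]
opening: 0.05
```

```bash
python3 look.py|head -2; python3 go.py .58 -.08 .108 106.3
```

```text
18.7 [ 0.576  -0.0817  0.1084] -73.65 1.0550096375804856 [10.2  0.8 -5.7] [ 0.06  -1.764 -0.15 ] 0.04999203035476771
scene {'red': array([ 0.59631502, -0.07236259]), 'red_px': [271.7, 244.2, np.float64(4.3)], 'yellow': array([ 0.58863067, -0.07489411]), 'yellow_px': [267.8, 242.0, np.float64(5.2)]}
t 18.8 pos [ 0.576  -0.0817  0.1084] jawdir -73.65 q6 1.055 q1 -0.23 op 0.0501 F [10.7 -0.5 -5.7] x-axis [ 4.7e-03  5.0e-04 -1.0e+00]
shift mm [ 0.5 -0.5 -4.3] norm [ 0.0008 -0.0008 -0.0072] cw deg 0.05 norm 0.0016
```

The stop is confirmed (force rises, hardly any motion). Now I slide the open lock 17.5 mm back toward +x so that the tab stands in the gap.

Request:
apply_moves:
  series:
    - {"jaw": 1,"linear": [0,0,-0.003],"roll": 0}
    - {"jaw": 1,"linear": [0,0,-0.007],"roll": 0}
    - {"jaw": 1,"linear": [0,0,-0.011],"roll": 0}
    - {"jaw": 1,"linear": [0,0,-0.015],"roll": 0}
    - {"jaw": 1,"linear": [0,0,-0.019],"roll": 0}
    - {"jaw": 1,"linear": [0,0,-0.023],"roll": 0}
    - {"jaw": 1,"linear": [0,0,-0.027],"roll": 0}
    - {"jaw": 1,"linear": [0,0,-0.0292],"roll": 0}
    - {"jaw": 1,"linear": [0,0,-0.0292],"roll": 0}

```text
t: 19.92
tool_pos: [0.5929, -0.0768, 0.1085]
orientation: [2.073, 0.297, -2.064]
force: [-0.6, 0.2, -2.7]
opening: 0.05
```

```bash
python3 look.py; python3 -c "
from h import *
cv2.imwrite('pics/crop8.png',crop(cam('scene'),280,243,25,'',14))"
```

```text
19.925 [ 0.5929 -0.0768  0.1085] -73.65 1.0695955527136807 [-0.6  0.2 -2.7] [ 0.073  0.04  -0.024] 0.050014090947398414
scene {'red': array([ 0.61296953, -0.06740534]), 'red_px': [279.7, 245.7, np.float64(4.6)], 'yellow': array([ 0.60583511, -0.07011346]), 'yellow_px': [276.1, 243.7, np.float64(4.9)]}
red 24.941345067910028 0.022183636883558643
yellow 27.114406898086433 0.01458306658484865
top {}
```

View pics/crop8.png

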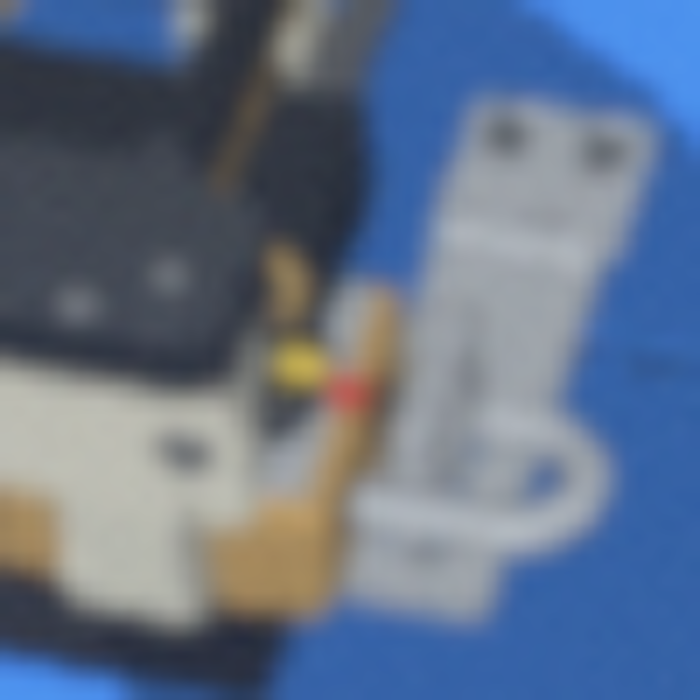

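The shackle stayed open: crown at crop (590,480) beyond the tab, body face at (370,430) near it, forces near zero. Lift a little and check.

Request:
apply_moves:
  series:
    - {"jaw": 1,"linear": [0,0,0],"roll": 0}
    - {"jaw": 1,"linear": [0,0,0],"roll": 0}
    - {"jaw": 1,"linear": [-0.004,0,0],"roll": 0}
    - {"jaw": 1,"linear": [-0.008,0,0],"roll": 0}
    - {"jaw": 1,"linear": [-0.012,0,0],"roll": 0}
    - {"jaw": 1,"linear": [-0.012,0,0],"roll": 0}
  force: 35

```text
t: 20.82
tool_pos: [0.593, -0.0769, 0.1161]
orientation: [2.074, 0.297, -2.063]
force: [1.1, 0.3, -3.3]
opening: 0.0502
```

```bash
python3 look.py
```

```text
20.825 [ 0.593  -0.0769  0.1161] -73.65 1.0695920997670068 [ 1.1  0.3 -3.3] [0.026 0.024 0.07 ] 0.05017755023405276
scene {'red': array([ 0.60886344, -0.06122122]), 'red_px': [279.6, 243.1, np.float64(3.6)], 'yellow': array([ 0.60136844, -0.06402831]), 'yellow_px': [275.8, 241.1, np.float64(5.3)]}
red 44.59142232479748 0.022279824904341744
yellow 56.88584010455948 0.015323105933537742
top {}
```

It rises freely with only its weight (3.3 N) on the wrist. Past 2.5 mm the bar would have caught the toe, so it is clear. On up.

Request:
apply_moves:
  series:
    - {"jaw": 1,"linear": [-0.01,0,0],"roll": 0}
    - {"jaw": 1,"linear": [-0.02,0,0],"roll": 0}
    - {"jaw": 1,"linear": [-0.035,0,0],"roll": 0}
    - {"jaw": 1,"linear": [-0.055,0,0],"roll": 0}
    - {"jaw": 1,"linear": [-0.08,0,0],"roll": 0}
    - {"jaw": 1,"linear": [-0.11,0,0],"roll": 0}
    - {"jaw": 1,"linear": [-0.14,0,0],"roll": 0}
    - {"jaw": 1,"linear": [-0.17,0,0],"roll": 0}
    - {"jaw": 1,"linear": [-0.19,0,0],"roll": 0}
    - {"jaw": 1,"linear": [-0.2,0,0],"roll": 0}
    - {"jaw": 1,"linear": [-0.2,0,0],"roll": 0}
    - {"jaw": 1,"linear": [-0.2,0,0],"roll": 0}
    - {"jaw": 1,"linear": [-0.2,0,0],"roll": 0}
    - {"jaw": 1,"linear": [-0.2,0,0],"roll": 0}

```text
t: 22.68
tool_pos: [0.592, -0.0768, 0.2352]
orientation: [2.072, 0.297, -2.064]
force: [0.2, -1.1, -3.4]
opening: 0.0499
```

```bash
python3 go.py .593 -.077 .23 106.3
python3 - <<'E'
from m import *
s,R=st(); c=cam("scene"); u,v=proj(c,s["tool_pos"]); print(u,v,s["dq"].round(4))
cv2.imwrite("pics/end.png",cv2.resize(c["pixels"][100:350,150:400],None,fx=2.4,fy=2.4,interpolation=cv2.INTER_CUBIC))
t=cam("top"); h=lambda a:cv2.cvtColor(a,cv2.COLOR_BGR2GRAY)
a0=cv2.imread("pics/scene0.png")
for n,(x,y) in dict(disc=(300,295),spec=(270,193),bottle=(325,170)).items():
    d=cv2.absdiff(a0[y-20:y+20,x-20:x+20],c["pixels"][y-20:y+20,x-20:x+20]); print(n,(d.max(2)>60).sum())
E
```

```text
t 22.68 pos [ 0.592  -0.0768  0.2352] jawdir -73.65 q6 1.07 q1 -0.216 op 0.0499 F [ 0.2 -1.1 -3.4] x-axis [ 3.9e-03  6.0e-04 -1.0e+00]
shift mm [ 5.2  0.5 -0.9] norm [ 0.0087  0.0008 -0.0015] cw deg 0.05 norm 0.0016
266.5335752811861 205.5096299318707 [-0.0011 -0.0024 -0.0021 -0.0006  0.0025  0.0011]
disc 646
spec 1057
bottle 0
```

View pics/end.png

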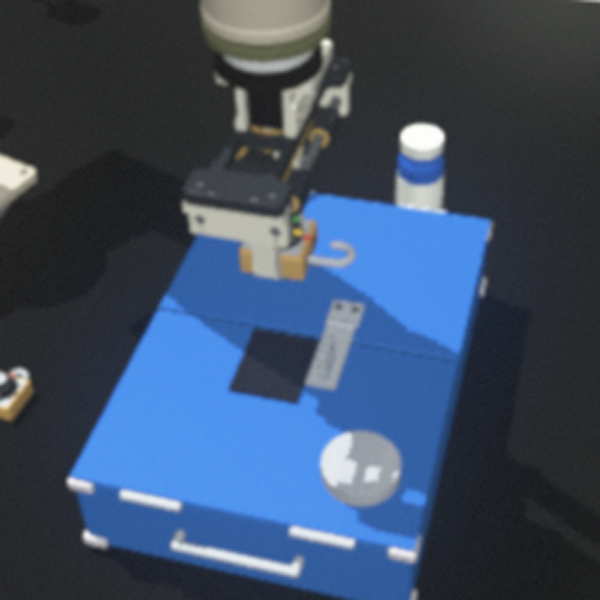

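The lock hangs level with its dial up and the shackle hook open at crop (335,255), well above the staple. The disc is still at scene (300,295) and the jar is unchanged. Hand in.

```bash
python3 -c "
from plant import *
print(close_job())"
```

```text
the job is handed in; nothing more can be done
None
```

The padlock is unlocked, off the staple and held open above the chest; I handed the job in at about 22.7 s, and no verdict was reported.

- **Dial:** The first turn, gripped at 12 N, only slipped on the knob and left the dial unmoved. At 28 N it turned: green came within about 3° of the index, then yellow within about 3°, with the body swinging about 10° on the way back.
- **Opening and freeing:** I squared the body up, pulled it about 20 mm to the stop with at most about 12 N measured at the wrist, and slid it back 17.4 mm. The lift off the staple took only the lock's weight, about 3.3 N.
- **Last checks:** The lock's underside is at about z = 0.23 m, roughly 13 cm above the lid. It is level and at rest, gripped at 35 N, with the shackle visibly open.
- **Bystanders:** The jar's image was unchanged. The disc looked to be in the same place, though my pixel-difference check flagged it, which I put down to shadow. The specimen was flagged too, because the gripper hid it in the last picture. The arm never came near it, but I could not see it directly at the end.

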